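# Weigh the egg basket on the spring scale

### The arm

A 6-joint arm with a two-finger parallel gripper is mounted at the origin on the work surface. World frame = base frame: x ahead of the robot, y to its left, z up, the work surface at z = 0. Lengths are in m, angles in rad, forces in N, time in s.
With the tool pointing down it reaches from about 0.25 to 0.8 m from the base axis. Payload 8.5 kg.
Tool frame: the origin (TCP) lies at the very end of the fingers, on their centre line; the grasp point (between the pads) lies 19 mm behind it; z points along the fingers, y is the line along which they close (so a half turn about z gives the same grasp; the last joint's range is limited). The gripper opens to 85 mm and grips with 20 to 120 N. Pads are 22 mm wide; open, the fingers measure 114 mm over their backs; the gripper's body (76 mm by 85 mm) begins 54 mm behind the grasp point. The pads swing forward as they close: fully open they stand 13 mm farther back than shut.
Start: joints at [-1.219, 0.238, -0.013, 1.319, 0, 1.571], TCP at [0.181, -0.493, 0.231] pointing down, gripper open.
Joint ranges: [-2.66, 2.66], [-1.03, 1.9], [-1.14, 1.46], [-1.82, 2.27], [-1.45, 1.34], [-3.14, 3.14]. Speed limits (rad/s): [2.22, 2.22, 2.79, 3.14, 3.14, 3.14].

### API

Orientations are given as a unit quaternion [w, x, y, z].
In Python, from plant import get_state, camera, finish_job gives the robot as it stands. The module is installed in compiled form; this text tells all that it offers.
- The arm moves only by the shell command python3 -m crank 'ROWS' [OPENING] [FORCE]. ROWS is JSON, a list of rows, each a list of 6 numbers: the shift along the world's x, y, z each as a share of 50 mm, from -1 to 1, then the turn, a rotation vector about the world's x, y, z each as a share of 6 degrees, from -1 to 1. In form: [[dx, dy, dz, rx, ry, rz], ...]. A call has 1 to 10 rows; each row shifts and turns the commanded pose from where the row before left it; what a row does not reach is not made up. A row lasts 1/8 s, in which the tool goes at most 62.5 mm and 10.7 degrees, less where a joint would pass 70% of its speed; a pose out of reach is approached as far as the arm can. A call with a number of a shift or a turn outside -1 to 1 is refused whole. A call with a gripper value outside its range is refused whole. OPENING is the closure in counts, from 0 (fully open) to 255 (shut), set as the call begins (- or left out, the last holds). The fingers move at their own pace and stop on an object; FORCE is the grip in N (left out, the last holds). Time passes only in rows, so rows that do not move let the fingers close. It gives the time, the measured TCP pose, the force, the opening and the grip force at its end, in the units of the state.
- get_state(): the state, without advancing time (a new reading comes with each control period).
- camera(name): name is "side" or "top" or "wrist"; returns a dict with "frame" (420x560x3 uint8, red, green, blue), "range_z" (420x560 float32, m along the optical axis (not along the pixel's ray), 0 where there is no reading), "vfov" (degrees; the focal length in pixels is half the picture's height over the tangent of half this angle, whatever the lens; pixels are square), "cx", "cy" (the principal point, pixels), "distortion" ([k1, k2, p1, p2, k3] as OpenCV has them; the pictures are not rectified), "origin" and "rotation" of the camera in the world. Camera axes: x right, y down, z forward; pixel columns grow to the right and rows downward; lengths in m; the calibration is good to about 2 mm. A picture is of the moment at which its call begins.
- finish_job(): hands the job in; it is judged then, once.
The state is a dict: "time": time; "joint_positions": joint angles; "qvel": joint speeds; "joint_torque": joint torques, N m; "ee_pos": TCP position; "tool_rot": TCP orientation; "ft_force": force on the tool from outside, world axes, zero at the start; "torque": the same for the moment, N m; "opening": opening from 0.0 (shut) to 1.0 (fully open); "grasp_force": force on a finger pad.
Only numpy, scipy, OpenCV 4.12 (cv2) and the standard library are available. Lean on these libraries where they do the work, as an engineer would, in place of code of your own. Each camera call takes 0.05 s, during which the arm holds its last target. There are 200 camera calls.

### The job

Hang the lidded egg basket by the middle of its handle on the spring scale's hook, easing its weight onto the spring so that when you let go the hook neither drops nor springs up, and never pulling the hook down past the lowest tick of the scale. Once the basket hangs free and still, slide the red marker level with the black pointer and leave it there, the basket still hanging. Leave the other things on the bench where they are.

Things in the scene. Friction and masses are not known exactly. Their poses are not given: they have to be found in the camera images.
- basket: Lidded wooden egg basket, loose, weight unknown (0.22 to 0.72 kg). Box 116 x 142 mm (x, y), 63 mm high; over it a rigid handle: uprights at y = +-75 mm (16 x 8 mm) and a level bar along its y, 16 mm wide, 18 mm high, 142 mm between uprights, underside 115 mm up. Origin: centre of the underside, z up. The hook goes under the bar's middle, so grip the bar some 40 mm to one side.
- handle_mid (a point): Centre of the basket's handle bar: middle of its length, 124 mm above the basket's underside, 9 mm above the bar's underside. Axes as the basket's.
- scale: Spring scale, fixed: grey foot plate 110 x 250 x 14 mm, 20 mm steel post at its origin, blue spring tube 42 mm across from z = 256 to 341 mm, 12 mm steel rod at y = +170 mm with black tick rings every 10 mm from 0 to 70 mm down, cross bar at z = 296 mm. Origin: under the foot at the post, z up; the hook points along -x, the marker rod is at +y. Turned by up to 0.15 rad.
- hook: Hook carriage on the post, on a spring, slides up and down only: sinks 1 mm per 0.11 N (110 N/m; bounces 1 to 2 s), stop 80 mm down; delicate: must never move faster than 50 mm/s. Origin on the post axis at seat height, 220 mm above the bench unloaded; axes as the scale's. Arm 14 mm wide, 10 mm thick along -x to an upturned lip 19 mm high, 131 mm from the post axis. Black pointer bar along +y at seat height.
- hook_seat (a point): Seat of the hook, where the handle bar's underside rests: middle of the flat top of the arm, 100 mm along -x from the post axis. The flat is about 27 mm long (x) between the lip and the rising neck, both sloping outward to a mouth about 50 mm wide, and 14 mm wide (y). Below the arm it is clear to the bench.
- pointer_tip (a point): Tip of the black pointer, moves with the hook: its height below the zero mark is the reading.
- zero_mark (a point): On the marker rod, the topmost black tick: the height of the pointer when the scale is unloaded (220 mm above the bench). The lowest tick is 70 mm below it.
- marker_tip (a point): Tip of the red marker's flat finger, just beyond the pointer's tip in y; the marker is level when this point is as high as the pointer tip. It slides along the rod from 32 mm above the zero mark to 85 mm below, stays where left (about 3 N of friction), and starts at or above the zero mark.
- marker_knob (a point): Centre of the red marker's grip block, 30 x 14 x 30 mm (scale's x, y, z), 85 mm along the scale's -x from the rod's axis, at the same height as marker_tip; free on both y sides and above. A bar 8 mm wide joins it to the rod.
- bowl: Red ceramic egg bowl, 140 mm across, 60 mm high, empty; origin under its centre. Leave alone.
- scoop: Stainless steel feed scoop, about 230 mm long along its x, 45 mm high; leave alone.
- flowerpot: Terracotta pot, 100 mm across, 90 mm high; origin under its centre. Leave alone.
- seed_jar: Glass jar, 72 mm across, 80 mm high; origin under its centre. Leave alone.
- brush: Hand brush lying along its x; leave alone.

How it is judged:
By the outcome, as a careful person would: the job done as asked, in the order asked, and still so for the second after the job is handed in, with the robot touching nothing.
It also fails if it takes over 72 s, if anything falls off the work surface, if the arm or the gripper's body presses on something with over 40 N, if the wrist force passes 120 N, or if a joint passes its speed limit or range.

## Working session

There is one attempt and no reset: what is moved stays moved. The work goes in short steps, Python scripts to look and compute and a shell command to move; the robot and the scene stay as the last step left them, time stands still between calls to the robot, and variables do not carry over. Pictures are saved under pics/ and viewed, at most 10 in all, crops included, and the job is handed in when it is done.

```bash
mkdir -p pics; cat > h.py <<'E'
import numpy as np, cv2
from plant import get_state, camera
def K(c):
    f=c["frame"].shape[0]/2/np.tan(np.radians(c["vfov"])/2)
    return np.array([[f,0,c["cx"]],[0,f,c["cy"]],[0,0,1]])
def rays(c,uv):
    p=cv2.undistortPoints(np.array(uv,float).reshape(-1,1,2),K(c),np.array(c["distortion"],float)).reshape(-1,2)
    return np.c_[p,np.ones(len(p))]
def onplane(c,uv,z):
    d=rays(c,uv)@np.array(c["rotation"]).T; o=np.array(c["origin"])
    return o+d*((z-o[2])/d[:,2])[:,None]
def pts(c,uv):
    uv=np.array(uv,int).reshape(-1,2); r=rays(c,uv)*c["range_z"][uv[:,1],uv[:,0]][:,None]
    return r@np.array(c["rotation"]).T+np.array(c["origin"])
def save(c,n): cv2.imwrite("pics/"+n+".png",c["frame"][:,:,::-1])
def proj(c,P):
    R=np.array(c["rotation"]);q=(np.array(P).reshape(-1,3)-np.array(c["origin"]))@R
    return cv2.projectPoints(q,np.zeros(3),np.zeros(3),K(c),np.array(c["distortion"],float))[0].reshape(-1,2)
E
python3 - <<'E'
from h import *
import pickle
for n in("top","side"):
    c=camera(n);save(c,n+"0");pickle.dump(c,open(n+"0.pkl","wb"))
    print(n,c["origin"],np.array(c["rotation"]).round(3).tolist(),c["vfov"],c["distortion"])
s=get_state();print(s)
E
```

```text
top [0.31656872 0.09852844 1.92757476] [0.031, -0.704, 0.709, -0.032] 45.46814903083682 [-0.08494409  0.          0.          0.          0.        ]
side [-0.04262708  1.60650528  1.29775488] [0.076, -0.137, 0.88, -0.448] 42.13993336682715 [-0.027033  0.        0.        0.        0.      ]
{'time': 0.1, 'joint_positions': array([-1.21897243e+00,  2.38724906e-01, -1.41671491e-02,  1.31919560e+00,
       -1.00405166e-05,  1.57084628e+00]), 'qvel': array([-0.00043638,  0.00014281,  0.0032452 , -0.00139249, -0.00050019,
       -0.0003643 ]), 'joint_torque': array([-3.94439730e-04, -5.39718926e+01,  3.46999526e+01,  1.34274046e-02,
       -1.57637930e-05, -4.18804404e-06]), 'ee_pos': array([ 0.18078993, -0.49249467,  0.23074084]), 'tool_rot': array([-6.34816954e-04,  9.84571516e-01,  1.74981462e-01, -1.17953547e-04]), 'ft_force': array([ 0.89340075,  0.41210314, -0.49599289]), 'torque': array([ 0.04565033, -0.02176222,  0.00033697]), 'grasp_force': 0.0, 'opening': 0.9990714477883419}
```

View pics/top0.png

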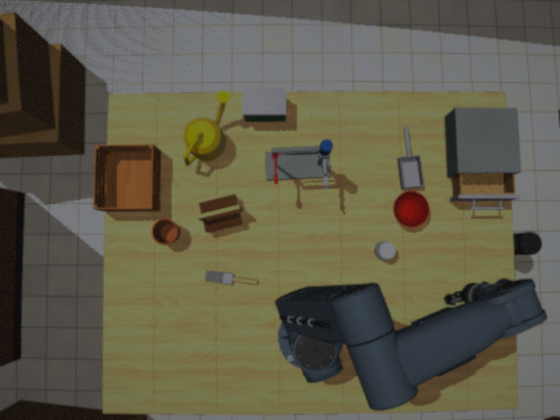

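View pics/side0.png

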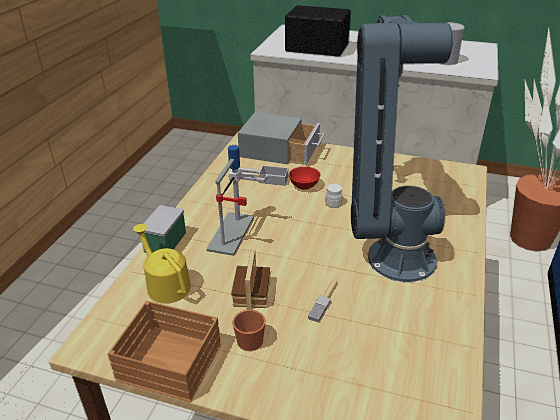

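The top view shows the basket near (221,214) with its handle running left-right, the scale foot near (297,165), the tube near (326,147), the red marker near (275,168) and the hook arm near (326,180). In the side view the marker is near (232,199) and the basket near (252,280).

```bash
python3 - <<'E'
from h import *
import pickle
c=pickle.load(open("top0.pkl","rb"))
def reg(c,u0,v0,u1,v1):
    g=np.array([(u,v) for v in range(v0,v1) for u in range(u0,u1)]);return g,pts(c,g),c["frame"][g[:,1],g[:,0]].astype(int)
def rect(P,n):
    r=cv2.minAreaRect((P[:,:2]*1000).astype(np.float32));print(n,len(P),"z",np.median(P[:,2]).round(4),r,"mean",P.mean(0).round(4))
g,P,C=reg(c,190,185,255,240)
rect(P[(P[:,2]>.105)&(P[:,2]<.15)],"handle")
rect(P[(P[:,2]>.045)&(P[:,2]<.075)],"lid")
g,P,C=reg(c,255,130,350,215)
z=P[:,2]
print(np.histogram(z,bins=np.arange(-.02,.4,.02)))
blue=(C[:,2]>C[:,0]+50)&(z>.3)
rect(P[blue],"tube")
rect(P[(z>.006)&(z<.022)],"foot")
red=(C[:,0]>120)&(C[:,1]<70)&(C[:,2]<70)
rect(P[red],"marker");print(np.percentile(z[red],[5,50,95]))
hk=(z>.19)&(z<.245)&~red;rect(P[hk],"hookarm")
bar=(z>.27)&(z<.32)&~blue;rect(P[bar],"crossbar")
c=pickle.load(open("side0.pkl","rb"))
g,P,C=reg(c,205,140,260,260)
red=(C[:,0]>120)&(C[:,1]<70)&(C[:,2]<70)
rect(P[red],"smarker");print(np.percentile(P[red],[2,50,98],axis=0).round(4))
blue=(C[:,2]>C[:,0]+50)&(P[:,2]>.25);rect(P[blue],"stube")
for n,b in(("t",(255,130,350,240)),("s",(205,130,300,260))):
    c=pickle.load(open({"t":"top0.pkl","s":"side0.pkl"}[n],"rb"));u0,v0,u1,v1=b
    globals()["im"+n]=cv2.resize(c["frame"][v0:v1,u0:u1,::-1],None,fx=4,fy=4,interpolation=2)
h=max(imt.shape[0],ims.shape[0])
pad=lambda i:cv2.copyMakeBorder(i,0,h-i.shape[0],0,0,0)
cv2.imwrite("pics/crop.png",np.hstack([pad(imt),pad(ims)]))
E
```

```text
Traceback (most recent call last):
  File "h.py", line 14, in pts
    return r@np.array(c["rotation"]).T+np.array(c["origin"])
           ~^~~~~~~~~~~~~~~~~~~~~~~~~~
ValueError: matmul: Input operand 1 has a mismatch in its core dimension 0, with gufunc signature (n?,k),(k,m?)->(n?,m?) (size 4 is different from 3)
```

```bash
cat > m.py <<'E'
from h import *
import pickle
def reg(c,u0,v0,u1,v1):
    g=np.array([(u,v) for v in range(v0,v1) for u in range(u0,u1)]);return g,pts(c,g),c["frame"][g[:,1],g[:,0]].astype(int)
def rect(P,n):
    if len(P)<3: print(n,len(P));return
    r=cv2.minAreaRect((P[:,:2]*1000).astype(np.float32));print(n,len(P),"z",np.median(P[:,2]).round(4),np.round(np.hstack([r[0],r[1],r[2]]),1),"mean",P.mean(0).round(4))
E
sed -i 's/np.array(c\["rotation"\])/RM(c)/' h.py
cat >> h.py <<'E'
def RM(c):
    from scipy.spatial.transform import Rotation as R
    q=c["rotation"]; return R.from_quat([q[1],q[2],q[3],q[0]]).as_matrix()
E
python3 - <<'E'
from m import *
c=pickle.load(open("top0.pkl","rb"))
print(RM(c).round(3).tolist())
g,P,C=reg(c,190,185,255,240)
rect(P[(P[:,2]>.105)&(P[:,2]<.15)],"handle")
rect(P[(P[:,2]>.045)&(P[:,2]<.075)],"lid")
g,P,C=reg(c,255,130,350,215)
z=P[:,2]
print(np.histogram(z,bins=np.arange(-.02,.4,.02))[0])
blue=(C[:,2]>C[:,0]+50)&(z>.3)
rect(P[blue],"tube")
rect(P[(z>.006)&(z<.022)],"foot")
red=(C[:,0]>120)&(C[:,1]<70)&(C[:,2]<70)
rect(P[red],"marker");print(np.percentile(z[red],[5,50,95]))
hk=(z>.19)&(z<.245)&~red;rect(P[hk],"hookarm")
bar=(z>.27)&(z<.32)&~blue;rect(P[bar],"crossbar")
c=pickle.load(open("side0.pkl","rb"))
g,P,C=reg(c,205,140,260,260)
red=(C[:,0]>120)&(C[:,1]<70)&(C[:,2]<70)
rect(P[red],"smarker");print(np.percentile(P[red],[2,50,98],axis=0).round(4))
blue=(C[:,2]>C[:,0]+50)&(P[:,2]>.25);rect(P[blue],"stube")
for n,b in(("t",(255,130,350,240)),("s",(205,130,300,260))):
    c=pickle.load(open({"t":"top0.pkl","s":"side0.pkl"}[n],"rb"));u0,v0,u1,v1=b
    globals()["im"+n]=cv2.resize(c["frame"][v0:v1,u0:u1,::-1],None,fx=4,fy=4,interpolation=2)
h=max(imt.shape[0],ims.shape[0])
pad=lambda i:cv2.copyMakeBorder(i,0,h-i.shape[0],0,0,0)
cv2.imwrite("pics/crop.png",np.hstack([pad(imt),pad(ims)]))
E
```

```text
[[-0.007, -0.996, 0.088], [-1.0, 0.007, -0.001], [0.0, -0.089, -0.996]]
handle 215 z 0.1319 [467.3 339.4  16.9 158.1  13.2] mean [0.4666 0.3399 0.131 ]
lid 998 z 0.0622 [468.2 339.1 117.2 157.   13.3] mean [0.4659 0.3392 0.0622]
[3143 3956  119    5    6    6    6    2    3    2    0   82  235   31
   20  106  166   72   73    0]
tube 94 z 0.3407 [663.  -37.5  32.9  34.   86.1] mean [ 0.6616 -0.0368  0.3404]
foot 1823 z 0.0111 [630.3  28.1 366.8 330.   89.6] mean [0.6406 0.0472 0.0118]
marker 12 z 0.2395 [571.7 127.6   3.6  21.8  89.9] mean [0.571  0.1279 0.2395]
[0.2332455  0.23945941 0.24621694]
hookarm 330 z 0.227 [606.3  46.5 199.2 134.4  85.9] mean [0.6169 0.0224 0.2272]
crossbar 282 z 0.3009 [657.5  44.  194.4  25.8  88.3] mean [0.657  0.0515 0.3   ]
smarker 114 z 0.2313 [647.1  72.8  96.3 200.7  31.2] mean [0.6026 0.1303 0.2298]
[[0.5587 0.1217 0.2134]
 [0.5918 0.131  0.2313]
 [0.6641 0.1431 0.2439]]
stube 151 z 0.3274 [ 324.9  772.6   38.  1822.1   22.6] mean [ 0.649  -0.0071  0.3324]
```

View pics/crop.png

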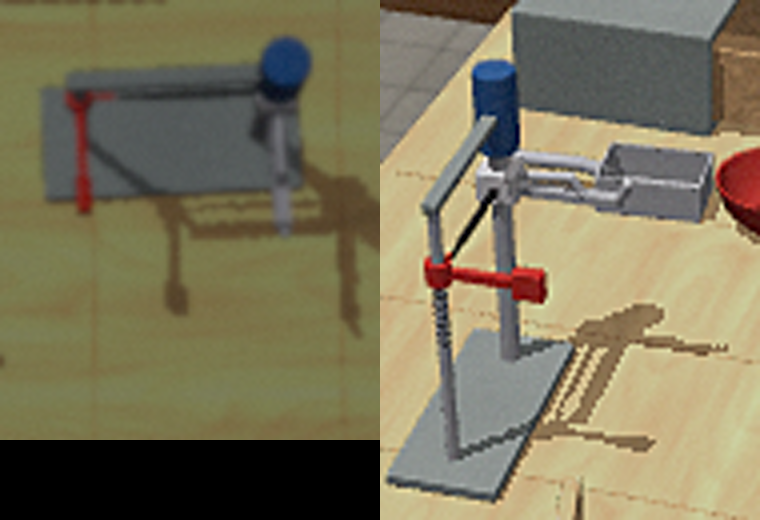

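The crop shows the pointer reaching the marker near crop (78,97), the hook tip near crop (283,232) and the knob just below the zero tick region near crop (530,285) in the side half. The scale is turned only slightly.

```bash
python3 - <<'E'
from m import *
c=pickle.load(open("top0.pkl","rb"))
g,P,C=reg(c,260,140,336,200); z=P[:,2]
red=(C[:,0]>C[:,1]+50)&(C[:,0]>C[:,2]+50)&(z>.15)
rect(P[red],"marker"); q=P[red]; print("angle arm",np.degrees(np.arctan2(*np.polyfit(q[:,0],q[:,1],1)[:1],1)), q.min(0),q.max(0))
b=(z>.28)&(z<.315)&(P[:,1]>-.01)&(P[:,1]<.12); q=P[b]; print("bar slope deg (yaw=-)",np.degrees(np.arctan(np.polyfit(q[:,1],q[:,0],1)[0])), q[:,0].mean(),len(q))
b=(z>.19)&(z<.25)&(P[:,1]<0)&(P[:,1]>-.08)&(P[:,0]<.63)
q=P[b]; print("arm",len(q),np.degrees(np.arctan(np.polyfit(q[:,0],q[:,1],1)[0])),q.min(0),q.max(0),q.mean(0))
for x in np.arange(.52,.63,.01):
    s=q[abs(q[:,0]-x)<.005]; print(x.round(3),len(s), s.mean(0).round(4) if len(s) else "")
# foot front edge (x small), by color
f=(z>.005)&(z<.022)&(C.max(1)-C.min(1)<45)
q=P[f];rect(q,"foot"); 
e=[(y,np.percentile(q[abs(q[:,1]-y)<.006][:,0],3)) for y in np.arange(-.02,.13,.01)]; e=np.array(e);print("front edge yaw",-np.degrees(np.arctan(np.polyfit(e[:,0],e[:,1],1)[0])),e[:,1].round(3))
E
```

```text
marker 72 z 0.2346 [606.6 129.4  98.7  17.2   1.6] mean [0.6009 0.1294 0.2346]
angle arm 3.081064954978918 [0.55725267 0.12207924 0.22195068] [0.65567123 0.13937867 0.24723021]
bar slope deg (yaw=-) -2.508202364675269 0.6586712414484002 201
arm 121 2.9830898272313306 [ 0.53235823 -0.04912467  0.20822873] [ 0.62887057 -0.03266659  0.24310376] [ 0.58373017 -0.04057291  0.22576656]
0.52 0 
0.53 1 [ 0.5324 -0.0438  0.2384]
0.54 8 [ 0.539  -0.0436  0.2366]
0.55 13 [ 0.5492 -0.0419  0.2193]
0.56 16 [ 0.5594 -0.0422  0.2205]
0.57 11 [ 0.5699 -0.0406  0.219 ]
0.58 14 [ 0.5804 -0.0406  0.2228]
0.59 12 [ 0.5901 -0.04    0.232 ]
0.6 9 [ 0.5996 -0.0409  0.2294]
0.61 15 [ 0.6094 -0.0396  0.2278]
0.62 16 [ 0.62   -0.0387  0.2271]
foot 1337 z 0.0128 [630.9  48.  212.9 299.5   3.7] mean [0.649  0.0562 0.0129]
front edge yaw 17.145935934801244 [0.605 0.609 0.61  0.608 0.611 0.611 0.605 0.605 0.602 0.605 0.605 0.604
 0.533 0.605 0.548]
```

```bash
python3 -m crank '[[0.5,0.8,0.6,0,0,1],[0.8,1,0.4,0,0,1],[0.8,1,0,0,0,1],[0.8,1,0,0,0,1],[0.6,1,0,0,0,1],[0.4,1,0,0,0,1],[0.4,1,0,0,0,1],[0.2,1,0,0,0,1],[0,1,0,0,0,1],[0,1,0,0,0,1]]' 0 60
```

```text
time: 1.35
ee_pos: [0.4009, -0.007, 0.2797]
tool_rot: [-0.0, 0.764, 0.645, -0.0]
ft_force: [1.1, -1.1, -0.1]
opening: 0.998
grasp_force: 0.0
```

```bash
python3 -m crank '[[0.2,0.8,0,0,0,0.8],[0.2,0.9,0,0,0,1],[0.2,0.9,0,0,0,1],[0.2,0.9,0,0,0,1],[0.2,0.9,0,0,0,0],[0.2,0.9,0,0,0,0],[0.2,0.76,0,0,0,0],[0,0,0,0,0,0],[0,0,0,0,0,0]]' && python3 - <<'E'
from m import *
c=camera("wrist");save(c,"w1");pickle.dump(c,open("w1.pkl","wb"))
print(c["origin"],c["rotation"])
g,P,C=reg(c,0,0,560,420); ok=c["range_z"].ravel()>0
P=P[ok];rect(P[(P[:,2]>.115)&(P[:,2]<.145)&(abs(P[:,0]-.467)<.1)&(abs(P[:,1]-.34)<.13)],"handle");rect(P[(P[:,2]>.055)&(P[:,2]<.07)&(abs(P[:,0]-.467)<.1)&(abs(P[:,1]-.34)<.13)],"lid")
print(get_state()["ee_pos"],get_state()["ft_force"])
E
```

```text
time: 2.48
ee_pos: [0.4709, 0.294, 0.2794]
tool_rot: [-0.0, 0.623, 0.782, -0.001]
ft_force: [0.7, -1.2, -0.4]
opening: 0.996
grasp_force: 0.0
[0.45335459 0.37194907 0.42251286] [0.15672322 0.98116927 0.11152088 0.017544  ]
handle 4094 z 0.1333 [466.7 336.9  16.  157.9  13.6] mean [0.4653 0.3423 0.1332]
lid 15071 z 0.0635 [466.8 337.1 116.9 142.1  13.8] mean [0.4654 0.3408 0.0635]
[0.47091939 0.29359791 0.27976116] [ 0.56508113  0.69600809 -0.00229521]
```

View pics/w1.png

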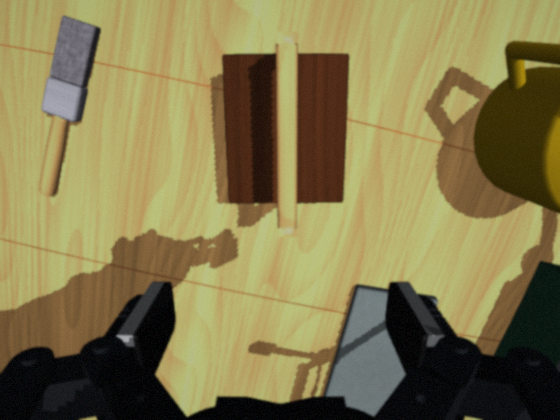

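The picture shows the handle bar running from (287,40) to (287,230) with the lid centred near (285,128). The wrist-camera depth puts the basket centre at (0.467, 0.337), yaw 13.7°.

```bash
python3 -m crank '[[0.1,0.1,-0.5,0,0,0.1],[0,0,-0.8,0,0,0],[0,0,-0.8,0,0,0],[0,0,-0.7,0,0,0],[0,0,-0.5,0,0,0],[0,0,-0.24,0,0,0],[0,0,0,0,0,0],[0,0,0,0,0,0]]'
```

```text
time: 3.52
ee_pos: [0.4769, 0.2995, 0.1041]
tool_rot: [0.0, 0.619, 0.786, 0.001]
ft_force: [0.3, -0.7, -0.2]
opening: 0.999
grasp_force: 0.0
```

```bash
python3 -m crank '[[0,0,0,0,0,0],[0,0,0,0,0,0],[0,0,0,0,0,0],[0,0,0,0,0,0],[0,0,0,0,0,0],[0,0,0,0,0,0],[0,0,0,0,0,0]]' 255 70; python3 -m crank '[[0,0,0.1,0,0,0],[0,0,0.3,0,0,0],[0,0,0.5,0,0,0],[0,0,0.4,0,0,0],[0,0,0.2,0,0,0],[0,0,0,0,0,0],[0,0,0,0,0,0],[0,0,0,0,0,0],[0,0,0,0,0,0]]'; python3 -c "
from h import *
print(get_state()['ft_force'],get_state()['torque'])"
```

```text
time: 4.4
ee_pos: [0.4759, 0.2992, 0.1029]
tool_rot: [-0.0, 0.619, 0.786, -0.0]
ft_force: [-3.8, -2.4, 3.5]
opening: 0.177
grasp_force: 69.5
time: 5.52
ee_pos: [0.476, 0.2992, 0.1774]
tool_rot: [-0.0, 0.619, 0.786, -0.0]
ft_force: [-0.9, -0.0, -6.2]
opening: 0.171
grasp_force: 68.6
[-0.86600144 -0.04517485 -6.1886259 ] [-0.2120574  -0.01327861 -0.01240396]
```

```bash
python3 -m crank '[[-0.2,-0.2,0.5,0,0,0],[-0.2,-0.5,0.5,0,0,-0.3],[-0.1,-0.9,0.16,0,0,-0.5],[0,-1,0,0,0,-0.5],[0,-1,0,0,0,-0.5],[0,-1,0,0,0,0],[0,-1,0,0,0,0],[0,-0.9,0,0,0,0],[0,-0.6,0,0,0,0],[0,-0.3,0,0,0,0]]';python3 -m crank '[[0,-0.1,0,0,0,0],[0,0,0,0,0,0],[0,0,0,0,0,0]]'; python3 - <<'E'
from m import *
s=get_state();print(s['ee_pos'],s['tool_rot'],s['ft_force'])
for n in("side","top","wrist"):
    c=camera(n);save(c,n+"2");pickle.dump(c,open(n+"2.pkl","wb"))
c=pickle.load(open("side2.pkl","rb"))
im=cv2.resize(c["frame"][130:280,180:330,::-1],None,fx=3.6,fy=3.6,interpolation=2)
cv2.imwrite("pics/c2.png",im)
c=pickle.load(open("wrist2.pkl","rb"));g,P,C=reg(c,0,0,560,420)
P=P[c["range_z"].ravel()>0]
q=P[(P[:,2]>.255)&(P[:,2]<.285)&(P[:,1]>-.05)&(P[:,1]<.05)&(P[:,0]<.52)]
rect(q,"bar");
q=P[(P[:,2]>.18)&(P[:,2]<.21)&(abs(P[:,0]-.45)<.07)];rect(q,"lid");print(np.polyfit(q[:,1],q[:,2],1),np.polyfit(q[:,0],q[:,2],1))
E
```

```text
time: 6.78
ee_pos: [0.4511, -0.072, 0.2359]
tool_rot: [0.0, 0.691, 0.723, -0.0]
ft_force: [0.1, -0.2, -6.5]
opening: 0.177
grasp_force: 69.2
time: 7.15
ee_pos: [0.4513, -0.0748, 0.2359]
tool_rot: [-0.0, 0.689, 0.724, 0.0]
ft_force: [-0.6, 1.1, -5.0]
opening: 0.173
grasp_force: 69.2
[ 0.45129023 -0.07475909  0.23588295] [-1.78245530e-04  6.89493468e-01  7.24291877e-01  5.88164531e-05] [-0.59236496  1.05308191 -4.97644437]
bar 13635 z 0.2661 [448.7 -10.   16.2  80.7   2.8] mean [ 0.4484 -0.0064  0.266 ]
lid 47007 z 0.1964 [449.4 -36.4 117.2 142.3   2.8] mean [ 0.4488 -0.0268  0.1964]
[-0.0060456   0.19626893] [-0.0044491   0.19842748]
```

View pics/c2.png

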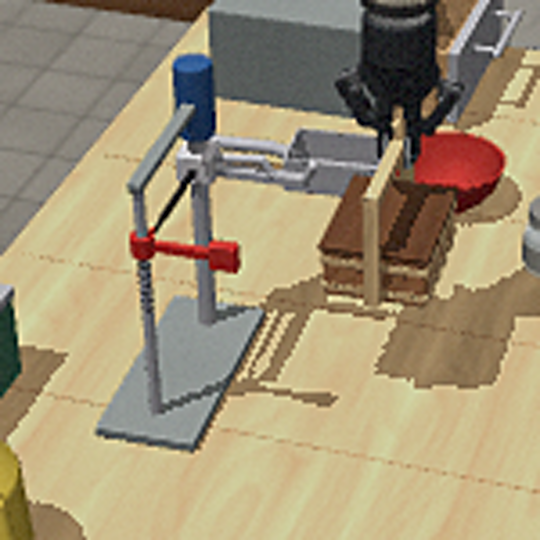

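View pics/wrist2.png

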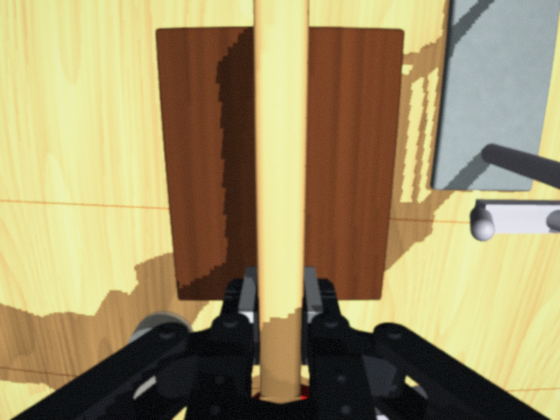

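The basket hangs level in the grip, bar underside at about 0.248. The wrist view shows the hook lip at (483,220) and the arm running right. I'll measure the arm's line in that view.

```bash
python3 - <<'E'
from m import *
c=pickle.load(open("wrist2.pkl","rb"));g,P,C=reg(c,460,190,560,250)
ok=(c["range_z"][g[:,1],g[:,0]]>0)&(P[:,2]>.2)&(P[:,2]<.26);P=P[ok]
for x in np.arange(.525,.6,.006):
    s=P[abs(P[:,0]-x)<.003]
    if len(s)>3: print(x.round(3),len(s),s.mean(0).round(4),s[:,1].min().round(4),s[:,1].max().round(4),s[:,2].max().round(4))
E
```

```text
0.531 199 [ 0.5327 -0.045   0.2359] -0.0495 -0.0412 0.2398
0.537 408 [ 0.5366 -0.0438  0.2341] -0.0506 -0.0405 0.2406
0.543 219 [ 0.5431 -0.0405  0.22  ] -0.0457 -0.0378 0.2377
0.549 261 [ 0.5495 -0.0412  0.2193] -0.0515 -0.0376 0.2222
0.555 401 [ 0.5551 -0.0436  0.2198] -0.0517 -0.0373 0.222
0.561 379 [ 0.5609 -0.0431  0.2198] -0.0516 -0.037 0.2222
0.567 398 [ 0.5669 -0.0431  0.2197] -0.0515 -0.0367 0.222
0.573 391 [ 0.573  -0.0431  0.22  ] -0.0515 -0.0365 0.2222
0.579 454 [ 0.5788 -0.043   0.2213] -0.0511 -0.0363 0.2269
0.585 59 [ 0.5841 -0.0424  0.217 ] -0.0513 -0.0364 0.2234
0.591 4 [ 0.5885 -0.0367  0.2113] -0.0369 -0.0365 0.212
```

```bash
python3 -m crank '[[0,-0.15,0.04,0,0,0],[0.2,0,0,0,0,0],[0.4,0,0,0,0,0],[0.5,0,0,0,0,0],[0.5,0,0,0,0,0],[0.4,0,0,0,0,0],[0.26,0,0,0,0,0],[0,0,0,0,0,0],[0,0,0,0,0,0],[0,0,0,0,0,0]]'; cat > w.py <<'E'
from m import *
import sys
s=get_state();print(s['time'],s['ee_pos'].round(4),'F',s['ft_force'].round(2),'T',s['torque'].round(3),s['opening'])
c=camera("wrist");pickle.dump(c,open("w.pkl","wb"));g,P,C=reg(c,0,0,560,420)
ok=c["range_z"].ravel()>0;P=P[ok];C=C[ok]
z=P[:,2];zb=s['ee_pos'][2]+.03
rect(P[(abs(z-zb)<.008)&(P[:,1]>-.04)&(P[:,1]<.06)&(abs(P[:,0]-.563)<.02)],"bar")
q=P[(abs(z-zb+.07)<.01)&(abs(P[:,0]-.562)<.065)&(abs(P[:,1]+.04)<.09)];rect(q,"lid");print("tilt",np.linalg.lstsq(np.c_[q[:,:2],np.ones(len(q))],q[:,2],rcond=None)[0].round(4)) if len(q)>10 else 0
c=camera("side");pickle.dump(c,open("s.pkl","wb"))
g,P,C=reg(c,200,130,300,280);z=P[:,2]
dark=(C.max(1)<60)&(abs(P[:,0]-.66)<.05)&(P[:,1]<.125)&(P[:,1]>-.03)&(z>.12)&(z<.25)
q=P[dark];print("pointer",len(q),np.median(q,axis=0).round(4) if len(q) else "",np.percentile(q[:,2],[10,90]).round(4) if len(q) else "")
red=(C[:,0]>C[:,1]+60)&(C[:,0]>C[:,2]+60)&(abs(P[:,1]-.13)<.03)&(z>.12);q=P[red];print("marker",len(q),np.median(q,axis=0).round(4),"knob",np.median(q[q[:,0]<.585],axis=0).round(4))
E
python3 w.py; python3 -c "
from m import *
c=pickle.load(open('s.pkl','rb'));a=cv2.resize(c['frame'][140:260,205:305,::-1],None,fx=4,fy=4,interpolation=2)
w=pickle.load(open('w.pkl','rb'));b=cv2.resize(w['frame'][:,:,::-1],None,fx=.71,fy=.71)
h=480;b=cv2.copyMakeBorder(b,0,h-b.shape[0],0,0,0);cv2.imwrite('pics/c3.png',np.hstack([a,b]))"
```

```text
time: 8.55
ee_pos: [0.5636, -0.0831, 0.2382]
tool_rot: [-0.0, 0.69, 0.724, -0.0]
ft_force: [-0.1, -0.5, -6.0]
opening: 0.175
grasp_force: 69.2
8.55 [ 0.5636 -0.0831  0.2382] F [-0.07 -0.55 -6.04] T [-0.277 -0.035  0.06 ] 0.17480866944409867
bar 11168 z 0.2683 [560.6  -9.1  16.2  62.4   2.5] mean [ 0.5605 -0.0071  0.2682]
lid 42361 z 0.1986 [561.8 -44.7 116.8 142.1   2.6] mean [ 0.559  -0.0335  0.1986]
tilt [-0.0045 -0.0062  0.201 ]
pointer 33 [0.6583 0.027  0.2237] [0.2165 0.2261]
marker 168 [0.6014 0.1316 0.2305] knob [0.5684 0.1313 0.2323]
```

View pics/c3.png

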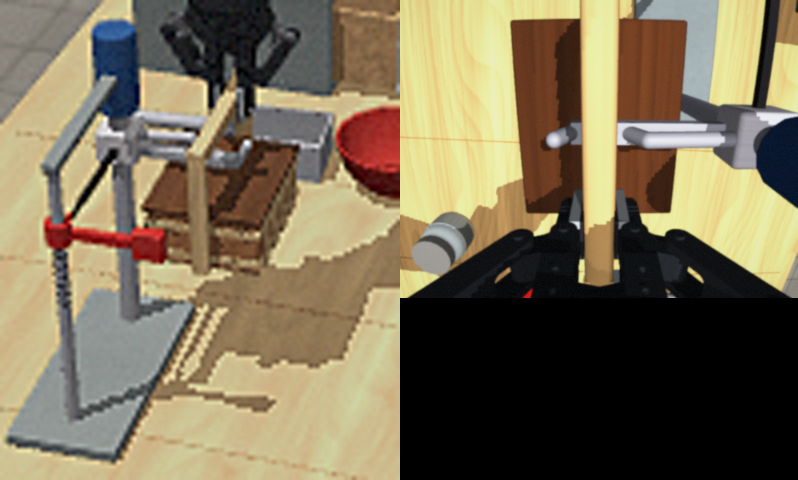

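The side view shows the bar above the hook between lip and neck. The wrist view shows the lip at about (555,138) left of the bar and the arm crossing the bar's middle. The basket is centred over the seat within 1 mm, so I'll lower it.

```bash
cat > f.py <<'E'
from m import *
import sys
F=[]
for i in range(int(sys.argv[1])):
    c=camera("side"); s=get_state(); F.append(np.r_[s['ft_force'],s['torque']])
F=np.array(F);print("z",s['ee_pos'].round(4),"t",s['time'],"F",F.mean(0).round(3),"sd",F.std(0).round(3))
pickle.dump(c,open("s.pkl","wb"))
E
python3 f.py 12; python3 -m crank '[[0,0,-0.1,0,0,0],[0,0,-0.1,0,0,0],[0,0,-0.1,0,0,0],[0,0,-0.1,0,0,0],[0,0,-0.05,0,0,0],[0,0,-0.05,0,0,0],[0,0,-0.05,0,0,0],[0,0,-0.05,0,0,0],[0,0,-0.05,0,0,0],[0,0,-0.05,0,0,0]]';python3 -m crank '[[0,0,-0.05,0,0,0],[0,0,-0.05,0,0,0],[0,0,-0.05,0,0,0],[0,0,-0.05,0,0,0],[0,0,0,0,0,0],[0,0,0,0,0,0],[0,0,0,0,0,0],[0,0,0,0,0,0]]'; python3 f.py 3; python3 w.py
```

```text
z [ 0.5642 -0.0831  0.2379] t 9.25 F [-0.029 -0.044 -6.251 -0.239 -0.023  0.017] sd [0.404 0.532 0.473 0.016 0.024 0.026]
time: 10.5
ee_pos: [0.5643, -0.0831, 0.2028]
tool_rot: [0.0, 0.69, 0.724, 0.0]
ft_force: [0.1, 0.1, -6.4]
opening: 0.175
grasp_force: 69.2
time: 11.5
ee_pos: [0.5642, -0.0831, 0.193]
tool_rot: [-0.0, 0.69, 0.724, -0.0]
ft_force: [-1.0, 0.9, -5.4]
opening: 0.18
grasp_force: 69.4
z [ 0.5643 -0.0831  0.193 ] t 11.65 F [ 0.459 -0.553 -5.031 -0.213 -0.043 -0.02 ] sd [0.343 0.13  0.63  0.027 0.022 0.018]
11.65 [ 0.5643 -0.0831  0.193 ] F [ 0.18 -0.74 -4.7 ] T [-0.184 -0.019 -0.044] 0.17428963187803884
bar 11167 z 0.2232 [567.3  -9.2  28.1  63.    2.9] mean [ 0.5612 -0.0071  0.2231]
lid 40611 z 0.1535 [562.4 -44.6 116.9 142.3   2.9] mean [ 0.5597 -0.0307  0.1535]
tilt [-0.0043 -0.0046  0.1558]
pointer 37 [0.6585 0.0191 0.2069] [0.156  0.2127]
marker 168 [0.6023 0.1315 0.2308] knob [0.5675 0.1315 0.2307]
```

```bash
python3 -m crank '[[0,0,-0.04,0,0,0],[0,0,-0.06,0,0,0],[0,0,-0.06,0,0,0],[0,0,-0.06,0,0,0],[0,0,-0.06,0,0,0],[0,0,-0.06,0,0,0],[0,0,-0.06,0,0,0],[0,0,-0.06,0,0,0],[0,0,-0.06,0,0,0],[0,0,-0.04,0,0,0]]';python3 -m crank '[[0,0,-0.04,0,0,0],[0,0,-0.04,0,0,0],[0,0,-0.04,0,0,0],[0,0,-0.04,0,0,0],[0,0,-0.02,0,0,0],[0,0,0,0,0,0],[0,0,0,0,0,0],[0,0,0,0,0,0],[0,0,0,0,0,0],[0,0,0,0,0,0]]'; python3 f.py 30
```

```text
time: 13.0
ee_pos: [0.5643, -0.0831, 0.1648]
tool_rot: [-0.0, 0.69, 0.724, -0.0]
ft_force: [-0.3, -0.4, -1.1]
opening: 0.175
grasp_force: 69.9
time: 14.25
ee_pos: [0.5643, -0.0831, 0.1559]
tool_rot: [-0.0, 0.69, 0.724, -0.0]
ft_force: [0.3, -1.6, -0.5]
opening: 0.175
grasp_force: 70.0
z [ 0.5643 -0.0831  0.1559] t 15.75 F [ 0.485 -0.838 -0.564 -0.19  -0.115 -0.011] sd [0.704 0.697 0.492 0.026 0.054 0.024]
```

```bash
python3 -m crank '[[0,0,-0.02,0,0,0],[0,0,-0.03,0,0,0],[0,0,-0.03,0,0,0],[0,0,-0.01,0,0,0],[0,0,0,0,0,0],[0,0,0,0,0,0],[0,0,0,0,0,0],[0,0,0,0,0,0],[0,0,0,0,0,0],[0,0,0,0,0,0]]'; python3 f.py 30;python3 w.py
```

```text
time: 17.0
ee_pos: [0.5643, -0.0831, 0.1514]
tool_rot: [0.0, 0.69, 0.724, -0.0]
ft_force: [0.3, 0.6, 0.2]
opening: 0.174
grasp_force: 70.1
z [ 0.5642 -0.0831  0.1514] t 18.5 F [ 0.976 -1.027 -0.294 -0.191 -0.222 -0.043] sd [0.471 0.571 0.52  0.036 0.034 0.03 ]
18.5 [ 0.5642 -0.0831  0.1514] F [ 1.39 -1.56 -1.13] T [-0.199 -0.266 -0.058] 0.17452263135083604
bar 11227 z 0.182 [561.2  -9.1  16.2  62.5   2.5] mean [ 0.5611 -0.0071  0.1819]
lid 40689 z 0.1122 [562.6 -44.1 116.9 142.3   2.5] mean [ 0.5596 -0.0303  0.1122]
tilt [-0.0043 -0.0004  0.1146]
pointer 25 [0.6581 0.0219 0.1681] [0.1647 0.1716]
marker 168 [0.6008 0.1312 0.2301] knob [0.5684 0.1309 0.2319]
```

```bash
python3 -m crank '[[0.01,-0.01,-0.01,0,0,0],[0,0,-0.01,0,0,0],[0,0,0,0,0,0],[0,0,0,0,0,0],[0,0,0,0,0,0],[0,0,0,0,0,0]]'; python3 f.py 25
```

```text
time: 19.35
ee_pos: [0.5644, -0.0835, 0.1503]
tool_rot: [-0.0, 0.69, 0.724, -0.0]
ft_force: [-2.3, 2.3, -0.1]
opening: 0.171
grasp_force: 70.1
z [ 0.5647 -0.0837  0.1504] t 20.6 F [-3.652  2.022 -0.164  0.41   0.701  0.139] sd [0.652 0.704 0.489 0.088 0.085 0.032]
```

```bash
python3 -m crank '[[-0.008,0.007,0,0,0,0],[0,0,0,0,0,0],[0,0,0,0,0,0],[0,0,0,0,0,0],[0,0,0,0,0,0]]'; python3 f.py 20
```

```text
time: 21.22
ee_pos: [0.5646, -0.0835, 0.1505]
tool_rot: [0.0, 0.69, 0.724, 0.0]
ft_force: [-1.5, -1.8, 0.8]
opening: 0.167
grasp_force: 70.2
z [ 0.5645 -0.0833  0.1505] t 22.225 F [-0.258 -2.914 -0.262 -0.598  0.006 -0.007] sd [0.837 0.793 0.569 0.112 0.128 0.046]
```

```bash
python3 -m crank '[[0,-0.004,0,0,0,0],[0,0,0,0,0,0],[0,0,0,0,0,0],[0,0,0,0,0,0]]'; python3 f.py 10; python3 -m crank '[[0,0,0,0,0,0],[0,0,0,0,0,0],[0,0,0,0,0,0],[0,0,0,0,0,0]]' - 20; python3 f.py 6
```

```text
time: 22.72
ee_pos: [0.5645, -0.0834, 0.1505]
tool_rot: [0.0, 0.69, 0.724, 0.0]
ft_force: [1.8, -2.7, 0.2]
opening: 0.175
grasp_force: 70.2
z [ 0.5645 -0.0834  0.1504] t 23.225 F [ 2.102 -2.38  -0.317 -0.488 -0.472 -0.094] sd [0.687 0.479 0.56  0.032 0.056 0.028]
time: 23.72
ee_pos: [0.5644, -0.0834, 0.1504]
tool_rot: [0.0, 0.69, 0.724, 0.0]
ft_force: [2.3, -1.6, 0.2]
opening: 0.175
grasp_force: 70.2
z [ 0.5644 -0.0835  0.1504] t 24.025 F [ 3.015 -1.824 -0.062 -0.391 -0.67  -0.102] sd [0.681 0.381 0.457 0.04  0.016 0.024]
```

```bash
python3 -m crank '[[0,0,0,0,0,0],[0,0,0,0,0,0],[0,0,0,0,0,0]]' 214 20; python3 -m crank '[[0,0,0,0,0,0],[0,0,0,0,0,0]]' 210 20;  python3 -m crank '[[0,0,0,0,0,0],[0,0,0,0,0,0]]' 206 20;python3 f.py 4
```

```text
time: 24.4
ee_pos: [0.5644, -0.0834, 0.1504]
tool_rot: [-0.0, 0.69, 0.724, 0.0]
ft_force: [2.9, -1.7, 0.2]
opening: 0.176
grasp_force: 70.2
time: 24.65
ee_pos: [0.5644, -0.0834, 0.1504]
tool_rot: [-0.0, 0.69, 0.724, -0.0]
ft_force: [3.5, -1.3, 0.0]
opening: 0.183
grasp_force: 49.2
time: 24.9
ee_pos: [0.5637, -0.0833, 0.1502]
tool_rot: [-0.001, 0.69, 0.724, -0.0]
ft_force: [0.0, 0.5, 0.1]
opening: 0.195
grasp_force: 0.2
z [ 0.5639 -0.0833  0.1502] t 25.1 F [-0.314 -0.325 -0.005  0.005 -0.001  0.011] sd [0.555 0.494 0.541 0.034 0.062 0.037]
```

```bash
python3 w.py; python3 -m crank '[[0,0,0,0,0,0],[0,0,0,0,0,0],[0,0,0,0,0,0],[0,0,0,0,0,0],[0,0,0,0,0,0],[0,0,0,0,0,0],[0,0,0,0,0,0]]' 60 20; python3 w.py
```

```text
25.1 [ 0.5639 -0.0833  0.1502] F [-0.3  -0.8   0.06] T [-0.018  0.095 -0.044] 0.19291421641511874
bar 11130 z 0.1806 [567.6  -9.1  27.9  62.7   2.6] mean [ 0.5616 -0.0072  0.1805]
lid 40430 z 0.1107 [563.3 -44.5 117.  142.1   2. ] mean [ 0.5608 -0.0305  0.1107]
tilt [5.800e-03 1.000e-04 1.075e-01]
pointer 22 [0.6579 0.0201 0.1659] [0.1627 0.1691]
marker 170 [0.6003 0.1328 0.2302] knob [0.5682 0.132  0.2322]
time: 26.08
ee_pos: [0.5644, -0.0834, 0.1504]
tool_rot: [-0.0, 0.69, 0.724, -0.0]
ft_force: [-0.2, 0.1, -1.3]
opening: 0.766
grasp_force: 0.0
26.075 [ 0.5644 -0.0834  0.1504] F [-0.15  0.14 -1.34] T [-0.012 -0.039 -0.024] 0.7664769052518341
bar 11059 z 0.1803 [561.8  -9.2  16.1  62.1   1.9] mean [ 0.5617 -0.0072  0.1802]
lid 40890 z 0.1105 [563.  -44.8 116.8 142.5   1.8] mean [ 0.5606 -0.0315  0.1105]
tilt [0.003  0.0003 0.1088]
pointer 22 [0.6585 0.0208 0.1664] [0.1619 0.1689]
marker 168 [0.6023 0.132  0.2308] knob [0.569  0.1305 0.2321]
```

The basket hangs free; the bar shifted only 0.3 mm on release. Next I'll retreat and turn toward the marker.

```bash
python3 -m crank '[[0,0,0.3,0,0,0],[0,0,0.6,0,0,0],[0,0,0.8,0,0,0],[0,0,0.8,0,0,0.5],[0,0,0.5,0,0,1],[0,0.3,0,0,0,1],[0,0.5,0,0,0,1],[0,0.6,0,0,0,1],[0,0.6,0,0,0,1],[0,0.6,0,0,0,1]]';python3 -m crank '[[0,0.6,0,0,0,1],[0,0.5,0,0,0,1],[0,0.3,0,0,0,1],[0.1,0.2,0,0,0,1],[0,0,0,0,0,1],[0,0,0,0,0,1],[0,0,0,0,0,1],[0,0,0,0,0,1],[0,0,0,0,0,1],[0,0,0,0,0,0]]'; python3 w.py; python3 - <<'E'
from m import *
c=pickle.load(open("w.pkl","rb"));save(c,"w4");g,P,C=reg(c,0,0,560,420)
ok=c["range_z"].ravel()>0;P=P[ok];C=C[ok]
red=(C[:,0]>C[:,1]+60)&(C[:,0]>C[:,2]+60)&(P[:,2]>.2);q=P[red];print(len(q))
zt=np.percentile(q[:,2],95);k=q[(q[:,0]<.59)&(q[:,2]>zt-.004)];rect(k,"knobtop");rect(q,"all")
E
```

```text
time: 27.42
ee_pos: [0.5643, 0.0475, 0.3016]
tool_rot: [0.0, 0.407, 0.913, 0.0]
ft_force: [0.5, -0.5, 0.3]
opening: 0.768
grasp_force: 0.0
time: 28.68
ee_pos: [0.5694, 0.1266, 0.3014]
tool_rot: [0.0, -0.05, 0.999, 0.0]
ft_force: [-0.2, -0.9, -0.7]
opening: 0.762
grasp_force: 0.0
28.675 [0.5694 0.1266 0.3014] F [-0.19 -0.9  -0.67] T [ 0.024 -0.039 -0.072] 0.7617479247464142
bar 0
lid 0
pointer 21 [0.6585 0.0205 0.1648] [0.1612 0.1695]
marker 168 [0.601  0.1318 0.2308] knob [0.5673 0.1315 0.2318]
2904
knobtop 1048 z 0.2408 [569.8 125.9  29.8  13.4   2.7] mean [0.5689 0.1259 0.2407]
all 2904 z 0.2366 [610.7 129.3  41.1 109.4  78.6] mean [0.6062 0.1262 0.2352]
```

View pics/w4.png

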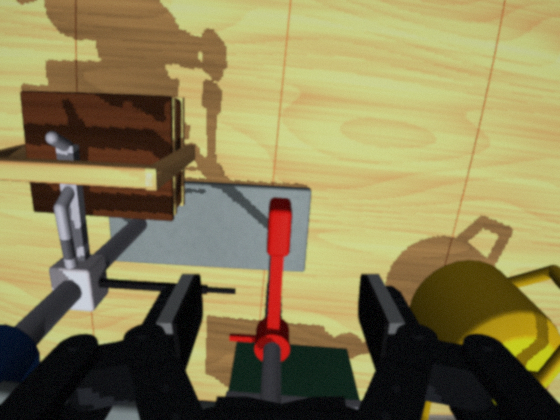

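The wrist view shows the red knob near (280,222) between the open fingers, the pointer ending near (235,291) and the marker finger near (240,338). The basket hangs on the hook at the left.

```bash
python3 - <<'E'
from m import *
c=pickle.load(open("w.pkl","rb"));g,P,C=reg(c,110,270,240,300)
ok=(c["range_z"][g[:,1],g[:,0]]>0)&(C.max(1)<60)&(P[:,2]>.12)&(P[:,2]<.2);q=P[ok]
for y in np.arange(0,.13,.015):
    s=q[abs(q[:,1]-y)<.0075]
    if len(s): print(y,len(s),s.mean(0).round(4),np.percentile(s[:,2],[10,50,90]).round(4),np.ptp(s[:,0]).round(4))
g,P,C=reg(c,225,330,254,346);ok=(C[:,0]>C[:,1]+60)&(P[:,2]>.2);q=P[ok];rect(q,"finger");print(np.percentile(q[:,2],[10,50,90]))
E
python3 -m crank '[[0,-0.014,-0.3,0,0,-0.5],[0,0,-0.5,0,0,0],[0,0,-0.5,0,0,0],[0,0,-0.4,0,0,0],[0,0,-0.2,0,0,0],[0,0,0,0,0,0],[0,0,0,0,0,0]]'
```

```text
0.0 124 [0.6594 0.     0.1654] [0.1637 0.1656 0.1666] 0.0062
0.015 118 [0.6587 0.015  0.1651] [0.1626 0.1656 0.1667] 0.006
0.03 121 [0.658  0.0297 0.1652] [0.1629 0.1656 0.1666] 0.0061
0.045 23 [0.6561 0.041  0.1641] [0.1626 0.1641 0.1655] 0.0026
0.06 1 [0.6543 0.0671 0.1626] [0.1626 0.1626 0.1626] 0.0
0.075 82 [0.6564 0.0743 0.1648] [0.1637 0.1648 0.166 ] 0.0053
0.09 53 [0.6559 0.0894 0.1647] [0.1637 0.1648 0.1656] 0.0041
finger 155 z 0.2277 [655.8 107.9   5.3  16.8   4.2] mean [0.6555 0.108  0.2277]
[0.2266971  0.22766936 0.22846567]
time: 29.65
ee_pos: [0.5698, 0.1259, 0.2063]
tool_rot: [0.001, -0.024, 1.0, 0.0]
ft_force: [0.7, -0.2, 0.9]
opening: 0.766
grasp_force: 0.0
```

```bash
python3 -m crank '[[0,0,0,0,0,0],[0,0,0,0,0,0],[0,0,0,0,0,0],[0,0,0,0,0,0],[0,0,0,0,0,0],[0,0,0,0,0,0],[0,0,0,0,0,0],[0,0,0,0,0,0]]' 255 30;python3 -m crank '[[0,0,-0.06,0,0,0],[0,0,-0.14,0,0,0],[0,0,-0.2,0,0,0],[0,0,-0.2,0,0,0],[0,0,-0.2,0,0,0],[0,0,-0.2,0,0,0],[0,0,-0.15,0,0,0],[0,0,-0.1,0,0,0],[0,0,-0.02,0,0,0],[0,0,0,0,0,0]]'; cat > k.py <<'E'
from m import *
c=camera("wrist");pickle.dump(c,open("w.pkl","wb"));g,P,C=reg(c,0,0,560,420)
ok=c["range_z"].ravel()>0;P=P[ok];C=C[ok]
red=(C[:,0]>C[:,1]+60)&(C[:,0]>C[:,2]+60)&(P[:,2]>.12)&(P[:,2]<.27)
k=P[red&(abs(P[:,0]-.57)<.011)&(abs(P[:,1]-.126)<.01)];print("knob",len(k),np.percentile(k[:,2],[50,90]) if len(k) else "")
f=P[red&(P[:,1]<.117)&(abs(P[:,0]-.655)<.02)];print("finger",len(f),np.percentile(f[:,2],[10,50,90]).round(4) if len(f) else "")
p=P[(C.max(1)<60)&(P[:,2]>.15)&(P[:,2]<.18)&(abs(P[:,0]-.657)<.006)&(P[:,1]>-.01)&(P[:,1]<.115)]
for a,b in((0,.04),(.04,.07),(.07,.1),(.1,.115)):
    s=p[(p[:,1]>=a)&(p[:,1]<b),2];print("pointer",a,len(s),np.percentile(s,[50,80]).round(4) if len(s) else "")
E
python3 k.py;python3 w.py
```

```text
time: 30.65
ee_pos: [0.5694, 0.1258, 0.2055]
tool_rot: [0.0, -0.024, 1.0, -0.0]
ft_force: [0.0, -1.8, 1.7]
opening: 0.158
grasp_force: 33.7
time: 31.9
ee_pos: [0.5694, 0.1258, 0.1418]
tool_rot: [-0.0, -0.024, 1.0, -0.0]
ft_force: [3.3, -3.3, -0.9]
opening: 0.157
grasp_force: 33.2
knob 1942 [0.17681718 0.17756924]
finger 0 
pointer 0 0 
pointer 0.04 0 
pointer 0.07 0 
pointer 0.1 0 
31.95 [0.5694 0.1258 0.1417] F [ 3.42 -1.92 -2.21] T [-0.47  -0.628 -0.243] 0.16629384969675814
bar 1714 z 0.172 [5.601e+02 2.720e+01 1.730e+01 1.660e+01 3.000e-01] mean [0.5581 0.0327 0.172 ]
lid 15708 z 0.1103 [561.4   3.8 116.3  63.2   1.4] mean [0.5517 0.0081 0.1085]
tilt [ 0.0034 -0.1447  0.1078]
pointer 25 [0.6575 0.0405 0.1657] [0.163  0.1718]
marker 95 [0.6332 0.132  0.1663] knob [0.5572 0.1274 0.1711]
```

```bash
python3 -m crank '[[0,0,0,0,0,0],[0,0,0,0,0,0],[0,0,0,0,0,0],[0,0,0,0,0,0],[0,0,0,0,0,0]]' 60 20;python3 -m crank '[[0,0,0.3,0,0,0],[0,0,0.6,0,0,0],[0,0,0.8,0,0,0],[0,0,0.8,0,0,0],[0,0,0.6,0,0,0],[0,0,0.1,0,0,0],[0,0,0,0,0,0],[0,0,0,0,0,0]]'; python3 k.py; python3 w.py; python3 -c "
from m import *
c=pickle.load(open('s.pkl','rb'));a=cv2.resize(c['frame'][140:260,205:305,::-1],None,fx=4,fy=4,interpolation=2)
w=pickle.load(open('w.pkl','rb'));b=cv2.resize(w['frame'][:,:,::-1],None,fx=.71,fy=.71)
h=480;b=cv2.copyMakeBorder(b,0,h-b.shape[0],0,0,0);cv2.imwrite('pics/c5.png',np.hstack([a,b]))"
```

```text
time: 32.67
ee_pos: [0.5693, 0.1259, 0.1419]
tool_rot: [-0.0, -0.024, 1.0, -0.0]
ft_force: [-0.4, -0.7, -0.2]
opening: 0.766
grasp_force: 0.0
time: 33.67
ee_pos: [0.5689, 0.1258, 0.3009]
tool_rot: [-0.001, -0.024, 1.0, -0.0]
ft_force: [0.6, -0.1, -0.5]
opening: 0.763
grasp_force: 0.0
knob 501 [0.1768687  0.17787018]
finger 96 [0.163  0.1637 0.1647]
pointer 0 204 [0.1655 0.1662]
pointer 0.04 63 [0.1655 0.1662]
pointer 0.07 102 [0.1647 0.1654]
pointer 0.1 0 
33.725 [0.5689 0.1258 0.3009] F [0.17 0.72 0.13] T [-0.008 -0.007 -0.03 ] 0.7659058285509144
bar 0
lid 0
pointer 29 [0.6584 0.028  0.1648] [0.1621 0.169 ]
marker 157 [0.601  0.1317 0.1663] knob [0.5688 0.1303 0.1694]
```

View pics/c5.png

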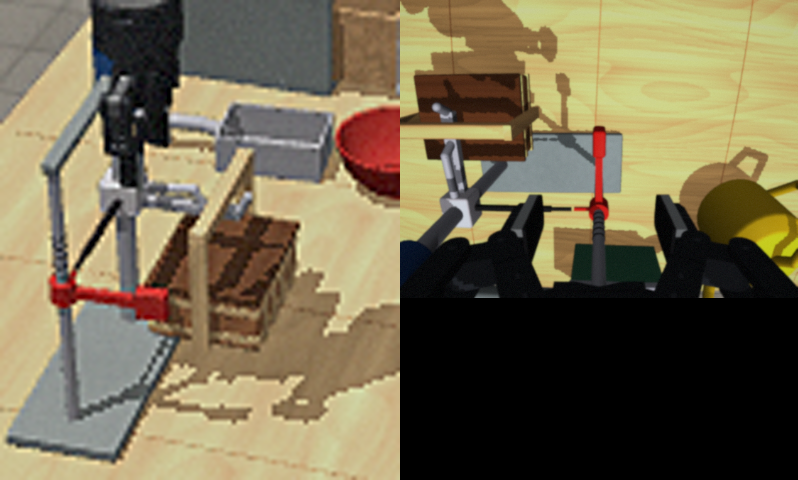

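The basket hangs on the hook with the arm under the middle of its bar (wrist view, about (455,125)). The marker finger meets the pointer tip at about (572,209), level within about 0.6 mm.

```bash
python3 -c "
from plant import finish_job
print(finish_job())"
```

```text
the job is handed in; nothing more can be done
None
```

The basket hangs free on the hook at a reading of about 58 mm. Its bar moved only about 0.3 mm when I let go, the red marker is level with the pointer to within about 0.6 mm, and the job was handed in at about 34 s on the robot's clock.

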